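# Change the filters of a bench fume extractor

## Robot

A 6-joint arm with a two-finger parallel gripper is mounted at the origin on the work surface. World frame = base frame: x ahead of the robot, y to its left, z up, the work surface at z = 0. Lengths are in m, angles in rad, forces in N, time in s.
With the tool pointing down it reaches from about 0.275 to 0.875 m from the base axis. Payload 12.5 kg.
Tool frame: the origin (TCP) lies at the very end of the fingers, on their centre line; the grasp point (between the pads) lies 19 mm behind it; z points along the fingers, y is the line along which they close (so a half turn about z gives the same grasp; the last joint's range is limited). The gripper opens to 85 mm and grips with 20 to 120 N. Pads are 22 mm wide; open, the fingers measure 114 mm over their backs; the gripper's body (76 mm by 85 mm) begins 54 mm behind the grasp point. The pads swing forward as they close: fully open they stand 13 mm farther back than shut.
Start: joints at [-1.289, 0.351, 1.652, -0, 1.139, -0.085], TCP at [0.197, -0.513, 0.231] pointing down, gripper open.
Joint ranges: [-2.75, 2.75], [-0.79, 2.1], [0.01, 2.65], [-1.57, 4.71], [0.07, 3.14], [-2.87, 2.87]. Speed limits (rad/s): [2.22, 2.22, 2.79, 3.14, 3.14, 3.14].

## Interface

Orientations are given as a 3x3 rotation matrix whose columns are the frame's x, y, z axes.
In Python, from bench import manip gives the robot as it stands. Calls block until the motion is done:
- manip.move_ptp(position, orientation): joint-space move of the TCP to a pose.
- manip.move_l(position, attitude=None, max_speed=0.15): straight line of the TCP; attitude=None keeps the orientation; max_speed is the mean speed in m/s.
- manip.move_j(angles): joint-space move.
- manip.set_gripper(opening, effort=None): opening from 0.0 (shut) to 1.0 (fully open); effort is the grip in N (None keeps the last); returns when the fingers have stopped.
- manip.dwell(seconds).
- manip.inverse_kinematics(position, orientation): joint angles nearest the present ones, or None.
- manip.grab_frame(name): name is "scene" or "top" or "wrist"; returns (picture, depth): 384x512x3 uint8, red, green, blue; 384x512 float32, m along the optical axis (not along the pixel's ray), 0 where there is no reading.
- manip.get_calibration(name): a dict with "camera_matrix" (3x3 intrinsics, pixels), "R" (3x3) and "t" (3): a world point X has camera coordinates R X + t. Camera axes: x right, y down, z forward; pixel columns grow to the right and rows downward; lengths in m; the calibration is good to about 2 mm. A picture is of the moment at which its call begins: read the wrist's pose just before it. get_calibration takes no time and is no camera call; for the wrist camera it gives the pose at the moment of the call.
A pose or a line that the arm cannot do raises manip.Unreachable and nothing moves.
- manip.sign_off(): hands the job in; it is judged then, once.
Trained networks look in the newest picture that a camera, given by its name, has taken for a name from the list of things; names that differ only in an ending like _2 or _b are one class to them, and where a whole thing is asked for, a point or a joint stands for the part that bears it (a point fixed in the world has none). Each returns a list of dicts, best first, with "confidence" (0 to 1); they miss things now and then, are a little off and sometimes report something else, mostly with a low value. They report only what shows in the picture. A call takes as long as a camera call. They do not tell look-alikes from the thing itself.
- manip.look_for(camera, name): "at" ([x, y, z] in m, in world coordinates, good to about 4 mm: the middle of the surface that is visible of it).
Readings, each from a call of its own:
- manip.current_time(): time.
- manip.current_qpos(): joint angles.
- manip.current_joint_vel(): joint speeds.
- manip.current_joint_torque(): joint torques, N m.
- manip.current_ee_pos(): TCP position.
- manip.current_tcp_rot(): TCP orientation.
- manip.current_force(): force on the tool from outside, world axes, zero at the start.
- manip.current_ft_torque(): the same for the moment, N m.
- manip.current_grip_width(): opening from 0.0 (shut) to 1.0 (fully open).
- manip.current_grip_force(): force on a finger pad.
Only numpy, scipy, OpenCV 4.12 (cv2) and the standard library are available. Lean on these libraries where they do the work, as an engineer would, in place of code of your own. Each camera call takes 0.05 s, during which the arm holds its last target. There are 200 camera calls.

## Task

Change the filters of the small fume extractor: take out the brown spent filter and put it in the yellow scrap bin, then load the extractor from the bottom up with the fresh black carbon filter, the white fine filter, the blue pre-filter and last the metal guard. Seat each one flat between the corner guides, fully down on what lies beneath, before the next. Leave the flux jar and the swab pot where they are.

Things in the scene. Friction and masses are not known exactly. Their poses are not given: they have to be found in the camera images.
- extractor: grey fume extractor, fixed: 80 mm square housing with fan, open on top. Origin: centre of underside; x, y along sides, z up. Filters rest on its flat top, z 36 mm, in a 69 mm square bay between four L-shaped corner guides 4 mm thick, straight to z 90, flared out 5 mm to z 100. Each side is open over its middle 40 mm for fingers. Stacked undersides: z 36, 54, 72, 87 mm; top of guard 103.
- scrap_bin: yellow open bin, fixed, 130 x 130 mm outside, 35 mm high, walls 3 mm, inner floor 3 mm above the bench. Origin at the centre of its underside, x and y along its sides, z up.
- spent_filter: spent carbon filter: brown stained frame with dark brown honeycomb; at the start it lies in the extractor's bay, on the housing's top. 60 x 60 mm square outside, 18 mm thick, lies flat on its underside; origin at the centre of its underside, x and y along the edges of the square, z up. Rigid: grip it across two sides that face away from each other. 70 to 140 g.
- carbon_filter: fresh carbon filter: black frame, black honeycomb. 60 x 60 mm square outside, 18 mm thick, lies flat on its underside; origin at the centre of its underside, x and y along the edges of the square, z up. Rigid: grip it across two sides that face away from each other. 55 to 115 g.
- fine_filter: fine filter: white frame with white parallel pleats. 60 x 60 mm square outside, 18 mm thick, lies flat on its underside; origin at the centre of its underside, x and y along the edges of the square, z up. Rigid: grip it across two sides that face away from each other. 35 to 70 g.
- pre_filter: pre-filter: blue frame with a coarse light blue square grid. 60 x 60 mm square outside, 15 mm thick, lies flat on its underside; origin at the centre of its underside, x and y along the edges of the square, z up. Rigid: grip it across two sides that face away from each other. 20 to 45 g.
- guard: finger guard: square aluminium frame with steel wire rings around a small hub. 60 x 60 mm square outside, 16 mm thick, lies flat on its underside; origin at the centre of its underside, x and y along the edges of the square, z up. Rigid: grip it across two sides that face away from each other. 40 to 85 g.
- flux_jar: loose amber glass flux jar with a black cap, 52 mm diameter, 68 mm high; origin at the centre of its underside. Not to be disturbed.
- swab_pot: loose yellow and blue pot full of cotton swabs, 64 mm diameter, 80 mm high, the swabs up to 115 mm; origin at the centre of its underside. Not to be disturbed.
Not all that is in view belongs to the job. There is more than one size of the pre_filter; the one meant has the size given above.

How it is judged:
By the outcome, as a careful person would: the job done as asked, in the order asked, and still so for the second after the job is handed in, with the robot touching nothing.
It also fails if it takes over 120 s, if anything falls off the work surface, if the arm or the gripper's body presses on something with over 40 N, if the wrist force passes 120 N, or if a joint passes its speed limit or range.

## Working session

There is one attempt and no reset: what is moved stays moved. The work goes in short steps, each a Python script; the robot and the scene stay as the last script left them, time stands still between calls to the robot, and variables do not carry over. Pictures are saved under pics/ and viewed, at most 14 in all, crops included, and the job is handed in when it is done.

```bash
mkdir -p pics; ls; python3 - <<'E'
from bench import manip as m
import cv2
for n in ["scene","top"]:
    p,d=m.grab_frame(n); cv2.imwrite(f"pics/{n}0.png",cv2.resize(p[:,:,::-1],(800,600),interpolation=cv2.INTER_CUBIC))
    c=m.get_calibration(n); print(n,c)
    for k in ["extractor","scrap_bin","spent_filter","carbon_filter","fine_filter","pre_filter","guard","flux_jar","swab_pot"]:
        print(k,[(r["confidence"],[round(float(v),3) for v in r["at"]]) for r in m.look_for(n,k)])
print(m.current_time(), m.current_tcp_rot())
E
```

```text
pics
scene {'camera_matrix': array([[415.95216956,   0.        , 252.88225167],
       [  0.        , 415.95216956, 192.80310239],
       [  0.        ,   0.        ,   1.        ]]), 'R': array([[ 0.60327481,  0.79734253, -0.01744659],
       [ 0.4155089 , -0.33289867, -0.84648144],
       [-0.6807436 ,  0.50341172, -0.5321323 ]]), 't': array([-0.31073894, -0.14932966,  1.65406563])}
extractor [(0.92, [0.49, 0.159, 0.055])]
scrap_bin [(0.56, [0.501, -0.372, 0.007]), (0.45, [0.453, 0.005, 0.018])]
spent_filter [(0.71, [0.469, 0.181, 0.054]), (0.16, [0.661, -0.018, 0.018])]
carbon_filter [(0.75, [0.661, -0.021, 0.019])]
fine_filter [(0.91, [0.481, -0.166, 0.018])]
pre_filter [(0.75, [0.354, -0.106, 0.02]), (0.7, [0.343, 0.079, 0.019])]
guard [(0.72, [0.645, 0.177, 0.011]), (0.19, [0.473, 0.176, 0.054])]
flux_jar [(0.63, [0.672, -0.183, 0.046])]
swab_pot [(0.57, [0.53, 0.349, 0.061])]
top {'camera_matrix': array([[390.61062186,   0.        , 254.31836484],
       [  0.        , 390.61062186, 193.84844749],
       [  0.        ,   0.        ,   1.        ]]), 'R': array([[ 0.02078472, -0.99977731, -0.00365132],
       [-0.99359404, -0.02025013, -0.11117925],
       [ 0.11108055,  0.00593876, -0.99379366]]), 't': array([-0.00498521,  0.52208548,  0.99977966])}
extractor [(0.75, [0.467, 0.184, 0.038])]
scrap_bin [(0.65, [0.516, -0.377, 0.007])]
spent_filter [(0.6, [0.463, 0.185, 0.046]), (0.36, [0.513, 0.355, 0.083])]
carbon_filter [(0.96, [0.658, -0.006, 0.019])]
fine_filter [(0.95, [0.473, -0.161, 0.016])]
pre_filter [(0.98, [0.343, -0.095, 0.02]), (0.89, [0.445, 0.002, 0.017]), (0.82, [0.335, 0.086, 0.02]), (0.57, [0.511, 0.353, 0.084])]
guard [(0.87, [0.643, 0.181, 0.016])]
flux_jar [(0.94, [0.65, -0.173, 0.047])]
swab_pot [(0.71, [0.513, 0.353, 0.08])]
1.0 [[ 9.33483773e-01  3.58619640e-01  1.62106522e-06]
 [ 3.58619640e-01 -9.33483772e-01  3.23761619e-05]
 [ 1.31239656e-05 -2.96412759e-05 -9.99999999e-01]]
```

View pics/top0.png

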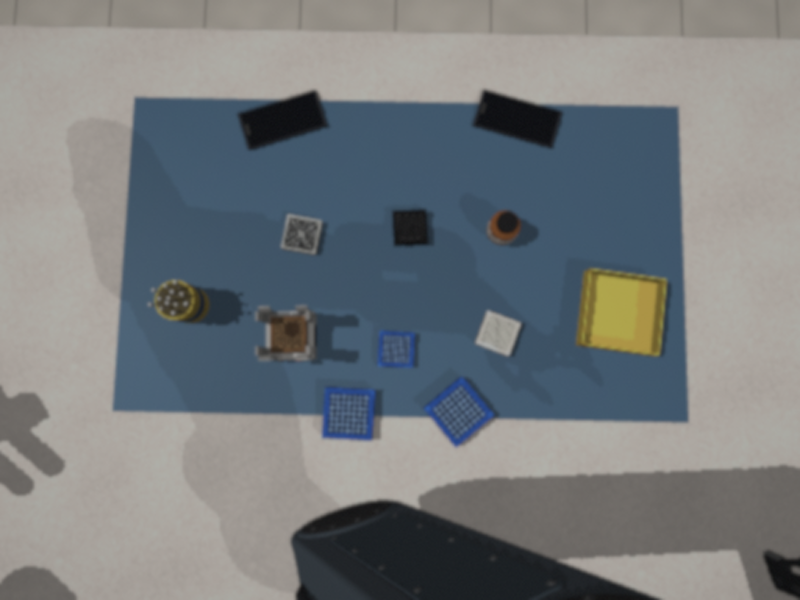

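View pics/scene0.png

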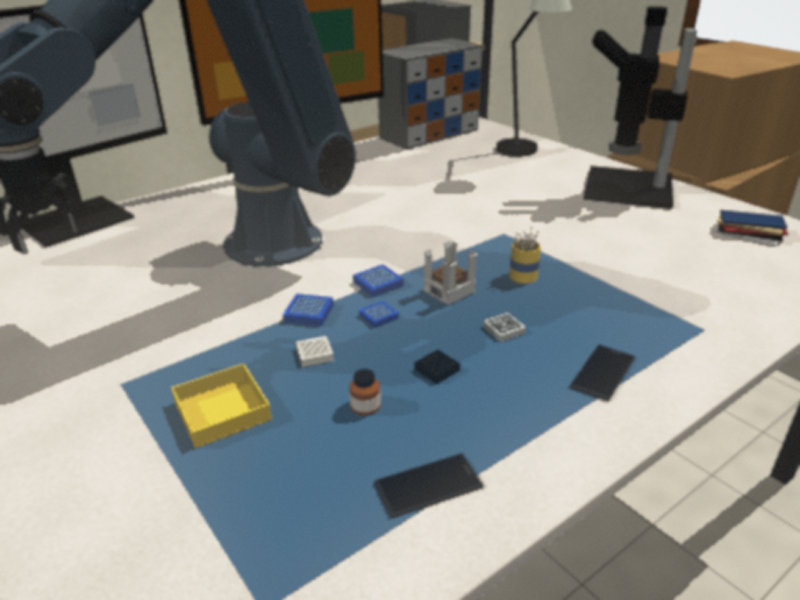

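```bash
cat > h.py <<'E'
from bench import manip as m
import numpy as np, cv2
def rot(a):
    c,s=np.cos(a),np.sin(a); return np.array([[c,s,0],[s,-c,0],[0,0,-1.]])
def best_yaw(pos,a,step=np.pi/2):
    """yaw among a+k*step with the last joint nearest its middle"""
    o=[]
    for k in range(-4,5):
        q=m.inverse_kinematics(pos,rot(a+k*step))
        if q is not None: o.append((abs(q[5]),a+k*step))
    return min(o)[1]
def snap(n="wrist",save=None):
    c=m.get_calibration(n); p,d=m.grab_frame(n)
    if save: cv2.imwrite(f"pics/{save}.png",cv2.resize(p[:,:,::-1],(640,480)))
    v,u=np.mgrid[:384,:512]; K=c["camera_matrix"]
    P=np.stack([(u-K[0,2])/K[0,0]*d,(v-K[1,2])/K[1,1]*d,d],-1)
    X=(P-c["t"])@c["R"]; X[d<=0]=np.nan
    return p,X,c
def fit(X,xy,r,zlo,zhi,mask=None):
    """min area rect (world) of the points near xy within a height band"""
    s=(np.hypot(X[...,0]-xy[0],X[...,1]-xy[1])<r)&(X[...,2]>zlo)&(X[...,2]<zhi)
    if mask is not None: s&=mask
    n,l,st,_=cv2.connectedComponentsWithStats(cv2.morphologyEx(s.astype(np.uint8),cv2.MORPH_OPEN,np.ones((3,3))))
    if n<2: return None
    s=l==1+np.argmax(st[1:,4])
    Q=X[s]; (cx,cy),(w,h),a=cv2.minAreaRect((Q[:,:2]*1000).astype(np.float32))
    return np.array([cx,cy])/1000,(w,h),np.radians(a),np.nanmedian(Q[:,2]),len(Q)
E
python3 - <<'E'
from h import *
p=[0.50,0.06,0.40]
m.move_ptp(p,rot(best_yaw(p,0.0)))
_,X,c=snap(save="w1"); print(c["camera_matrix"][0,0],-c["R"].T@c["t"],c["R"],m.current_tcp_rot(),m.current_time())
for n,xy,r in [("carbon",(.658,-.012),.055),("pre",(.445,.002),.055),("guard",(.643,.18),.055),("fine",(.475,-.163),.055)]:
    print(n,fit(X,xy,r,.008,.03))
for lo,hi in [(.045,.06),(.09,.11)]: print("ext",fit(X,(.467,.184),.06,lo,hi))
_,T,_=snap("top")
for n,xy,r in [("carbon",(.658,-.012),.055),("pre",(.445,.002),.055),("guard",(.643,.18),.055),("fine",(.475,-.163),.055)]:
    print(n,fit(T,xy,r,.008,.03))
print("bin",fit(T,(.51,-.375),.11,.015,.05))
E
```

```text
333.726403986124 [0.49961557 0.12921582 0.54330918] [[ 9.99999556e-01 -8.55541170e-04  3.94190650e-04]
 [-9.30845386e-04 -9.61657612e-01  2.74251290e-01]
 [ 1.44443170e-04 -2.74251535e-01 -9.61657982e-01]] [[ 1.16635553e-03  9.99999241e-01 -3.96957290e-04]
 [ 9.99999311e-01 -1.16640912e-03 -1.34814135e-04]
 [-1.35277047e-04 -3.96799775e-04 -9.99999912e-01]] 3.4333
carbon (array([ 0.65637244, -0.01112555]), (60.30674362182617, 60.44072723388672), np.float64(0.06800872031605477), np.float64(0.017873842641886125), 1419)
pre (array([0.44476688, 0.0087921 ]), (60.54015350341797, 59.94585418701172), np.float64(1.5255561440932845), np.float64(0.015221097467427266), 1373)
guard (array([0.6403363 , 0.17705353]), (60.104835510253906, 60.248565673828125), np.float64(1.4070340239920711), np.float64(0.016518709622208964), 632)
fine (array([ 0.47527267, -0.16398181]), (61.621055603027344, 59.997737884521484), np.float64(1.2279681323012144), np.float64(0.018184120807848876), 1149)
ext (array([0.46394711, 0.18579292]), (60.10668182373047, 60.010189056396484), np.float64(0.04477861527280929), np.float64(0.053889581520719265), 2095)
ext (array([0.43088583, 0.21592749]), (22.214385986328125, 22.924806594848633), np.float64(0.022992690473848727), np.float64(0.09796489222336521), 248)
carbon (array([ 0.65862549, -0.03378582]), (57.9671630859375, 16.471054077148438), np.float64(0.01884337522399139), np.float64(0.01667678691833888), 149)
pre (array([ 0.46108319, -0.01986556]), (29.128000259399414, 8.110968589782715), np.float64(0.018575846128330718), np.float64(0.014222731934347277), 39)
guard None
fine (array([ 0.47733246, -0.16576234]), (60.434574127197266, 60.19618225097656), np.float64(1.2267041960478626), np.float64(0.016531631398194746), 509)
bin (array([ 0.51999622, -0.43771198]), (10.540581703186035, 105.92766571044922), np.float64(1.517592360327566), np.float64(0.028798497486368316), 158)
```

View pics/w1.png

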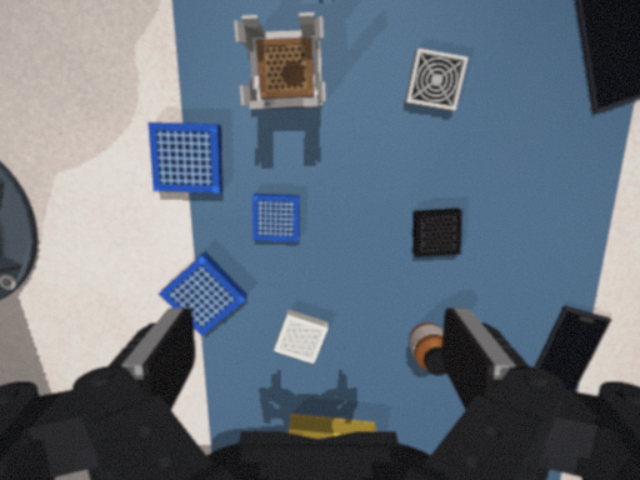

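```bash
cat >> h.py <<'E'
def guides(X,xy):
    s=(np.hypot(X[...,0]-xy[0],X[...,1]-xy[1])<.075)&(X[...,2]>.094)&(X[...,2]<.104)
    Q=X[s]; (cx,cy),(w,h),a=cv2.minAreaRect((Q[:,:2]*1000).astype(np.float32))
    return np.array([cx,cy])/1000,(w,h),np.radians(a),len(Q)
def mod90(a): return (a+np.pi/4)%(np.pi/2)-np.pi/4
E
python3 - <<'E'
from h import *
p=[0.464,0.216,0.27]
m.move_ptp(p,rot(best_yaw(p,np.pi/2,2*np.pi)))
_,X,c=snap(save="w2")
print(guides(X,(.464,.186)),fit(X,(.464,.186),.06,.045,.06)); 
for dx,dy in [(.03,.0),(-.03,.0),(0,-.03),(0,.03)]: print(fit(X,(.464+dx*1.17,.186+dy*1.17),.03,.09,.11))
s=(np.hypot(X[...,0]-.464,X[...,1]-.186)<.07)&(X[...,2]>.03)&(X[...,2]<.045); print(np.nanmedian(X[s][:,2]), m.current_time())
E
```

```text
(array([0.46281937, 0.18601208]), (84.45133209228516, 84.75072479248047), np.float64(0.03459507841613139), 942) (array([0.46583899, 0.18366913]), (63.63436508178711, 65.09839630126953), np.float64(0.04595532051689319), np.float64(0.05385533859745451), 2827)
(array([0.50209659, 0.16211435]), (7.350082874298096, 11.624371528625488), np.float64(0.011886564915648224), np.float64(0.09752281011885001), 101)
(array([0.42366425, 0.21003816]), (7.727564334869385, 10.830410957336426), np.float64(0.06970306501345522), np.float64(0.09854183731897628), 103)
(array([0.4394187 , 0.14689198]), (7.774508476257324, 10.469226837158203), np.float64(1.5474409366671198), np.float64(0.09727125654617037), 111)
(array([0.48772168, 0.22564143]), (6.826935291290283, 12.344499588012695), np.float64(1.569779931364868), np.float64(0.10028737789846802), 77)
0.037037179318747115 4.3667
```

View pics/w2.png

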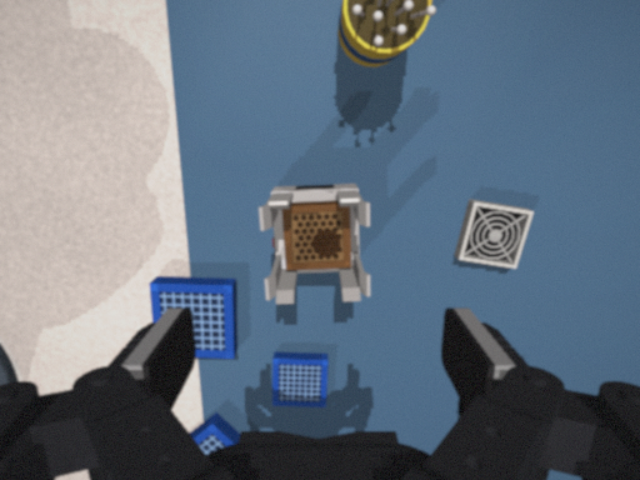

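```bash
cat >> h.py <<'E'
OFF=.0025
EXT=np.array([.4629,.1859]); EYAW=.035
def pick(xy,a,z0,hover=.15,effort=50,nat=np.pi/2):
    up=[*xy,z0+hover]; y=best_yaw(up,a); R=rot(y)
    m.set_gripper(1.0); m.move_ptp(up,R)
    m.move_l([*xy,z0+.03],max_speed=.25); m.move_l([*xy,z0+OFF],max_speed=.06)
    f0=m.current_force(); m.set_gripper(0.0,effort)
    print("grip",m.current_grip_width(),m.current_grip_force(),"F",np.round(f0,1),np.round(m.current_force(),1))
    m.move_l([*xy,z0+.03],max_speed=.1); m.move_l(up,max_speed=.3)
    print("lifted",m.current_grip_width(),m.current_grip_force(),np.round(m.current_force(),1),m.current_time())
    return y
E
python3 - <<'E'
from h import *
pick((.4635,.1856),.04,.036)
snap("scene",save="s1")
E
```

```text
grip 0.6896900180347885 53.48369300365448 F [ 0.  -0.3  0.3] [-2.6  0.1  7.2]
lifted 0.6844297286351043 53.99195909500122 [-0.4  0.7 -2.2] 7.6333
```

View pics/s1.png

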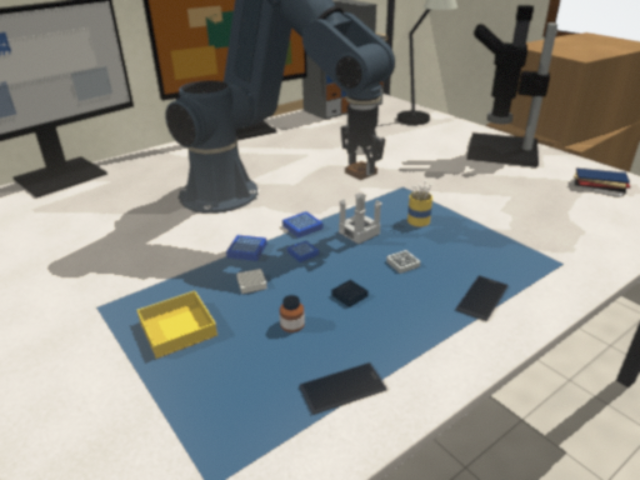

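```bash
cat >> h.py <<'E'
def release(xy,y,z0,hover,width=.9,speed=.05):
    R=rot(y); m.move_l([*xy,z0+OFF],R,max_speed=speed); print("down F",np.round(m.current_force(),1),m.current_ee_pos()[2])
    m.set_gripper(width); m.move_l([*xy,z0+.03],max_speed=.1); m.move_l([*xy,z0+hover],max_speed=.3)
E
sed -i 's/^OFF=.*/OFF=.004/' h.py
python3 - <<'E'
from h import *
_,T,_=snap("top")
s=(np.hypot(T[...,0]-.513,T[...,1]+.375)<.11)&(T[...,2]>.028)&(T[...,2]<.042); Q=T[s]
r=cv2.minAreaRect((Q[:,:2]*1000).astype(np.float32)); print(r,len(Q))
b=np.array(r[0])/1000; a=mod90(np.radians(r[2]))
if 120<r[1][0]<140 and 120<r[1][1]<140:
    up=[*b,.16]; y=best_yaw(up,a); m.move_ptp(up,rot(y))
    m.move_l([*b,.05],max_speed=.25); release(b,y,.007,.15)
    m.move_ptp([*b+[0.0,.05],.3],rot(y))
    snap(save="w3"); print(m.current_time())
E
```

```text
((516.897216796875, -373.4790344238281), (131.92855834960938, 130.5681915283203), 83.10343933105469) 315
down F [ 0.  -0.6 -1.7] 0.011256976952834705
13.275
```

View pics/w3.png

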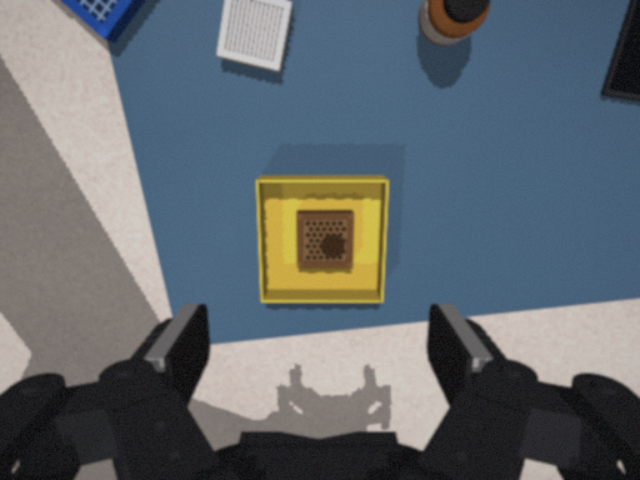

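```bash
cat >> h.py <<'E'
def refine(xy,a,lo,hi):
    up=[*xy,.25]; y=best_yaw(up,a); R=rot(y); m.set_gripper(1.0)
    m.move_ptp(np.array(up)+.035*R[:,0],R); _,X,_=snap()
    c,wh,ang,z,n=fit(X,xy,.052,lo,hi); print("refined",c,np.round(wh,1),mod90(ang),z,n); return c,mod90(ang),z
def cycle(xy,a,t,z0,check):
    c,a,z=refine(xy,a,t-.006,t+.006)
    assert np.hypot(*(c-xy))<.006 and abs(z-t)<.003
    pick(c,a,0.0,hover=.2,effort=40)
    up=[*EXT,z0+.10]; y=best_yaw(up,EYAW); m.move_ptp([*EXT,.25],rot(y)); m.move_l(up,max_speed=.25)
    m.move_l([*EXT,z0+.02],max_speed=.15)
    release(EXT,y,z0+.001,.12); R=rot(y)
    m.move_ptp(np.array([*EXT,.27])+.035*R[:,0],R); _,X,_=snap(save=check)
    print("stack",fit(X,EXT,.033,z0+t-.008,z0+t+.012),guides(X,EXT)); Q=X[(np.abs(X[...,:2]-EXT).max(-1)<.028)&(X[...,2]>.03)]
    A=np.c_[Q[:,:2]-EXT,np.ones(len(Q))]; k=np.abs(Q[:,2]-z0-t)<.006; print("plane",np.linalg.lstsq(A[k],Q[k,2],rcond=None)[0],"want",z0+t,k.mean(),m.current_time())
E
python3 - <<'E'
from h import *
cycle(np.array([.6564,-.0112]),.068,.018,.036,"c1")
E
```

```text
refined [ 0.65645166 -0.01075543] [60.  59.3] 0.0607561170746852 0.017835089871348964 2559
grip 0.6867294745076631 43.496909737586975 F [ 0.6 -0.4 -0.6] [-0.3 -0.4  5. ]
lifted 0.6892982668370446 43.064720034599304 [-1.1 -0.2 -1. ] 18.4667
down F [ 0.8  0.3 -1. ] 0.04076432914532463
stack (array([0.46304184, 0.18552777]), (59.304805755615234, 60.23150634765625), np.float64(0.027580149818483744), np.float64(0.053736366519065035), 2486) (array([0.46292139, 0.18576556]), (84.65084838867188, 84.78768157958984), np.float64(0.03641249444540712), 938)
plane [0.00242145 0.00569937 0.05380271] want 0.05399999999999999 1.0 23.0667
```

View pics/c1.png

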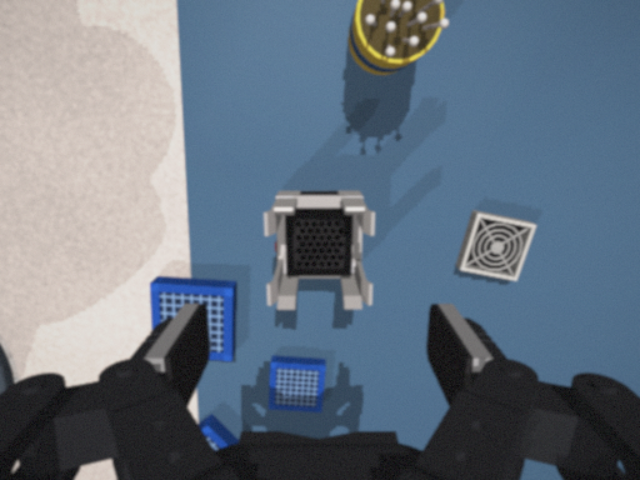

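```bash
python3 - <<'E'
from h import *
cycle(np.array([.4757,-.1642]),-.343,.018,.054,"c2")
E
```

```text
refined [ 0.47504047 -0.16403278] [59.6 59.9] -0.34417721874386187 0.018344397656992445 2562
grip 0.6860877327630799 42.682342529296875 F [-0.1 -0.3  0.1] [-1.1 -0.   6.4]
lifted 0.6862442903688207 43.05089771747589 [-0.7  0.  -0.6] 28.1917
down F [-0.4  0.  -0. ] 0.05871994041147983
stack (array([0.46266464, 0.18563034]), (60.073970794677734, 60.54664993286133), np.float64(0.037161957910425855), np.float64(0.07231381458783573), 2738) (array([0.46287585, 0.18572873]), (84.79896545410156, 84.7978744506836), np.float64(0.03693342123819422), 959)
plane [0.00072146 0.00057515 0.07218593] want 0.072 1.0 32.9
```

```bash
python3 - <<'E'
from h import *
cycle(np.array([.4448,.0068]),-.045,.015,.072,"c3")
E
```

```text
refined [0.44447287 0.00874158] [60.6 60. ] -0.037177995133615305 0.01528358103298826 2565
grip 0.6867877656793819 41.33039832115173 F [ 0.9 -0.1 -0.1] [-2.3  0.1  8.5]
lifted 0.6838638000783812 42.89073586463928 [ 0.3  0.2 -0.1] 37.45
down F [-0.5 -0.3 -0. ] 0.07673487526873007
stack (array([0.46258591, 0.1859037 ]), (59.912437438964844, 60.32476806640625), np.float64(0.04159724880768186), np.float64(0.08717456380264368), 2964) (array([0.46297388, 0.18584819]), (84.79318237304688, 85.0540542602539), np.float64(0.036752451119744935), 954)
plane [0.00211433 0.00412395 0.08709131] want 0.087 1.0 41.475
```

View pics/c3.png

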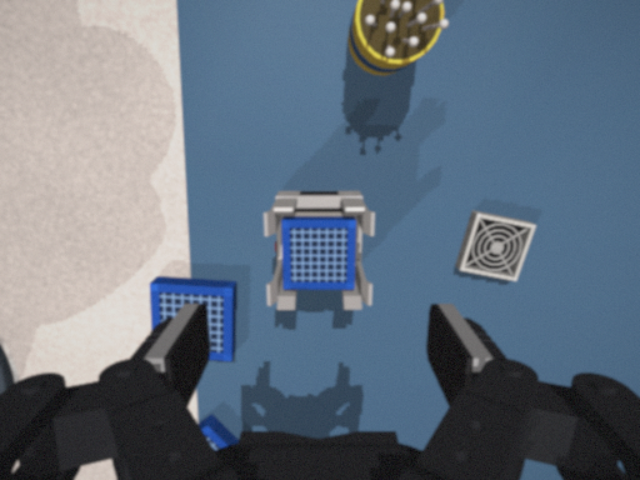

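```bash
python3 - <<'E'
from h import *
cycle(np.array([.6403,.1771]),-.164,.016,.087,"c4")
E
```

```text
refined [0.64038104 0.17718747] [60.5 60. ] -0.16163976341403252 0.016640633729611883 809
grip 0.6844160204744707 43.50768685340881 F [ 0.8 -0.7  0.1] [-0.3 -1.2  5.5]
lifted 0.6863093477982762 43.08306634426117 [-0.1 -0.4 -2.2] 46.025
down F [-0.5 -0.7 -0.6] 0.09172777363023002
stack (array([0.46374213, 0.16042256]), (38.29557800292969, 8.562134742736816), np.float64(0.04921386455817327), np.float64(0.10287879228410814), 277) (array([0.46301221, 0.18607365]), (84.94490051269531, 85.05675506591797), np.float64(0.038337015323585265), 2875)
plane [0.00234003 0.0146876  0.10258238] want 0.103 0.5468346253229974 49.9417
```

View pics/c4.png

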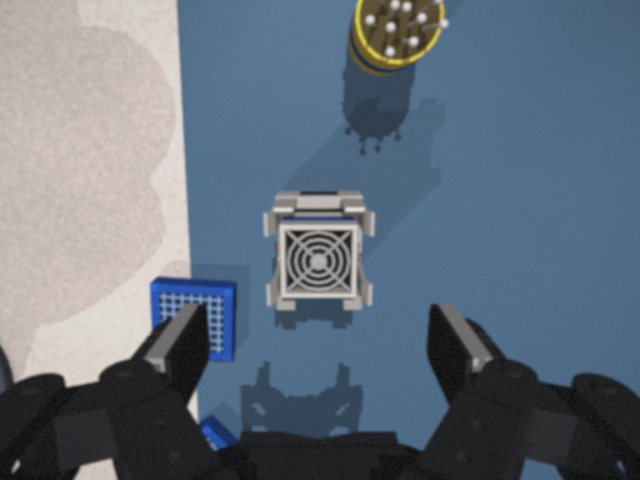

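```bash
python3 - <<'E'
from h import *
for y in (np.pi/2,-np.pi/2+.035) :
    try:
        R=rot(y); m.move_ptp(np.array([*EXT,.24])+.035*R[:,0],R)
    except m.Unreachable: print("unreach"); continue
    _,X,_=snap()
    c,s=np.cos(EYAW),np.sin(EYAW); D=(X[...,:2]-EXT)@np.array([[c,-s],[s,c]])
    for n,e in (("+x",(1,0)),("-x",(-1,0)),("+y",(0,1)),("-y",(0,-1))):
        u=D@np.array(e); v=D@np.array([e[1],e[0]])
        k=(u>.0265)&(u<.029)&(abs(v)<.018)&(X[...,2]>.095); print(n,k.sum(),np.round(np.nanpercentile(X[k][:,2],[20,50,80]),4))
    k=(np.abs(D).max(-1)<.0335)&(X[...,2]>.1008); r=cv2.minAreaRect((X[k][:,:2]*1000).astype(np.float32)); print(r)
E
```

```text
+x 98 [0.1034 0.1041 0.1045]
-x 107 [0.1033 0.1039 0.1044]
+y 113 [0.1034 0.104  0.1046]
-y 124 [0.103  0.1037 0.1045]
((462.4312744140625, 185.55191040039062), (59.73308181762695, 60.94728469848633), 2.0088531970977783)
unreach
```

```bash
python3 - <<'E'
from h import *
m.move_l([.46,.15,.35],max_speed=.2)
m.grab_frame("scene")
for k in ("flux_jar","swab_pot","spent_filter"): print(k,[(r["confidence"],np.round(r["at"],3)) for r in m.look_for("scene",k)][:2])
m.dwell(.3); print(m.current_time()); print(m.sign_off())
E
```

```text
flux_jar [(0.96, array([ 0.669, -0.187,  0.045]))]
swab_pot [(0.66, array([0.532, 0.349, 0.057]))]
spent_filter [(0.59, array([ 0.524, -0.377,  0.02 ]))]
51.55
the job is handed in; nothing more can be done
None
```

I handed in the job at about 52 s: the spent filter is in the scrap bin, the carbon, fine and pre-filters and the guard are stacked in that order and measured flat and within about 1 mm of nominal height, and the flux jar and swab pot were not moved.

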